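# Level the two kit bins on the parts balance

### The arm

A 7-joint arm with a two-finger parallel gripper is mounted at the origin on the work surface. World frame = base frame: x ahead of the robot, y to its left, z up, the work surface at z = 0. Lengths are in m, angles in rad, forces in N, time in s.
With the tool pointing down it reaches from about 0.425 to 0.875 m from the base axis. Payload 4.7 kg.
Tool frame: the origin (TCP) lies midway between the tips of the shut fingers; the grasp point (between the pads) lies 19 mm behind it; z points along the fingers, y is the direction in which the jaws open and shut (so a half turn about z gives the same grasp; the last joint's range is limited). The gripper opens to 87 mm and grips with 3 to 60 N. Pads are 19 mm wide; open, the fingers measure 117 mm over their backs; the gripper's body (75 mm by 190 mm) begins 51 mm behind the grasp point.
Start: joints at [1.144, 0.321, -0.07, 1.45, 0.023, 1.371, -0.057], TCP at [0.277, -0.588, 0.223] pointing down, gripper open.
Joint ranges: [-2.86, 2.86], [-0.3, 2.09], [-1.38, 1.24], [0.06, 2.45], [-1.56, 4.7], [0.09, 2.05], [-2.69, 2.69]. Speed limits (rad/s): [2.57, 2.57, 3.14, 3.14, 3.14, 3.14, 3.14].

### API

Orientations are given as a 3x3 rotation matrix whose columns are the frame's x, y, z axes.
In Python, from station import ctrl gives the robot as it stands.
- The arm moves only by the tool servo_tool, never from a script. Its arguments are lists of equal length, an entry for each row: "claw": the gripper's target within -1 to 1 (shut at 1, half-way at 0, fully open at -1); "offset": the shift along the world's x, y, z in mm, a list of three; "dr": the turn, a rotation vector about the world's x, y, z in rad, a list of three. A call has 1 to 12 rows; each row is the pose to reach, as a shift and turn from the pose commanded when the call began; what a row does not reach only later rows make up. A row lasts 1/12 s, in which the tool goes at most 41.7 mm and 7.16 degrees, less where a joint would pass 70% of its speed; a pose out of reach is approached as far as the arm can. A call with a gripper value outside its range is refused whole. The fingers move at their own pace and stop on an object; "newtons" is the grip in N (left out, the last holds). Time passes only in rows, so rows that repeat a pose let the fingers close. It gives the time, the measured TCP pose, the force and the opening at its end, in the units of the state.
- ctrl.get_obs(): the state, without advancing time (a new reading comes with each control period).
- ctrl.get_image(name): name is "scene" or "side" or "wrist"; returns a dict with "image" (400x640x3 uint8, red, green, blue), "z_map" (400x640 float32, m along the optical axis (not along the pixel's ray), 0 where there is no reading), "camera_matrix" (3x3 intrinsics, pixels), "world_to_cam" (4x4, takes a point from world to camera coordinates). Camera axes: x right, y down, z forward; pixel columns grow to the right and rows downward; lengths in m; the calibration is good to about 2 mm. A picture is of the moment at which its call begins.
- ctrl.hand_in(): hands the job in, once; it reports no verdict.
The state is a dict: "t": time; "joint_positions": joint angles; "qvel": joint speeds; "effort": joint torques, N m; "position": TCP position; "orientation": TCP orientation; "wrist_force": force on the tool from outside, world axes, zero at the start; "moment": the same for the moment, N m; "opening": opening from 0.0 (shut) to 1.0 (fully open).
Only numpy, scipy, OpenCV 4.12 (cv2) and the standard library are available. Lean on these libraries where they do the work, as an engineer would, in place of code of your own. Each camera call takes 0.05 s, during which the arm holds its last target.

### The job

Two kits of fasteners have to go out at equal weight, but the parts balance is tipped. The four sealed jars look alike and weigh different amounts: find out which to move, and move jars between the two blue bins until the balance sits level with its red pointer at rest in the green mark. Leave all four jars standing upright on the floors of the bins, the bins on their plates, and the other things on the bench where they are.

Things in the scene. Friction and masses are not known exactly. Their poses are not given: they have to be found in the camera images.
- pointer (a joint): Angle of the balance's red pointer, rad, 0 = level (pointer mid green mark, which spans 0.12 either way). It leans to the heavy side: positive when the bin at the balance's -y is heavier. Proportional to the load difference: 0.125 rad per 100 g, wherever jars stand in the bins; stops at 1.05. Settles 0.5 s after a load change; at the start it is released from level and swings out.
- balance: Grey two-plate parts balance, fixed. Origin: on the bench under its middle. Plate centres lie 110 mm to its +y and -y, tops 85 mm above the bench when level; the plates stay horizontal, the heavy one sinking and the other rising 0.97 mm per 100 g. A white dial (170 mm wide, top 140 mm high) with the pointer stands at its +x end, 129 mm from the middle; about 40 mm clear of the jars.
- bin_a: Open blue bin, loose, upright on one of the two plates (which one varies) inside an 8 mm lip, riding with it. 212 (x) x 120 (y) x 40 mm high outside, walls and floor 4 mm, 200 g, both bins alike; its axes lie along the balance's. Origin: centre of its underside; jars stand 4 mm above it. At the start one bin holds three jars in a row along x, about 60 mm apart, the other one jar.
- bin_b: Open blue bin, loose, upright on one of the two plates (which one varies) inside an 8 mm lip, riding with it. 212 (x) x 120 (y) x 40 mm high outside, walls and floor 4 mm, 200 g, both bins alike; its axes lie along the balance's. Origin: centre of its underside; jars stand 4 mm above it. At the start one bin holds three jars in a row along x, about 60 mm apart, the other one jar.
- jar1_mid (a point): One of four look-alike sealed round jars, white with an orange lid, 44 mm diameter, 70 mm tall, rigid. Contents hidden: the four weigh about 90, 180, 270 and 360 g (each within 4 percent), in no known order. This point is the jar's centre, half-way up (35 mm above its foot); z is its upright axis.
- jar2_mid (a point): One of four look-alike sealed round jars, white with an orange lid, 44 mm diameter, 70 mm tall, rigid. Contents hidden: the four weigh about 90, 180, 270 and 360 g (each within 4 percent), in no known order. This point is the jar's centre, half-way up (35 mm above its foot); z is its upright axis.
- jar3_mid (a point): One of four look-alike sealed round jars, white with an orange lid, 44 mm diameter, 70 mm tall, rigid. Contents hidden: the four weigh about 90, 180, 270 and 360 g (each within 4 percent), in no known order. This point is the jar's centre, half-way up (35 mm above its foot); z is its upright axis.
- jar4_mid (a point): One of four look-alike sealed round jars, white with an orange lid, 44 mm diameter, 70 mm tall, rigid. Contents hidden: the four weigh about 90, 180, 270 and 360 g (each within 4 percent), in no known order. This point is the jar's centre, half-way up (35 mm above its foot); z is its upright axis.
- flange_mid (a point): Bystander: loose terracotta-coloured flanged fitting, 80 mm foot, 70 mm tall, 350 g. This point is half-way up. Leave alone.
- gasket_mid (a point): Bystander: loose black rubber gasket ring, 90 mm outside, 24 mm thick, lying flat, 120 g. This point is its centre. Leave alone.
There are look-alikes about, which are no part of the job. What is shaped like the part that bears jar4_mid but purple is not meant.

How it is judged:
By the outcome, as a careful person would: the job done as asked, in the order asked, and still so for the second after the job is handed in, with the robot touching nothing.
It also fails if it takes over 61 s, if anything falls off the work surface, if the arm or the gripper's body presses on something with over 40 N, if the wrist force passes 120 N, or if a joint passes its speed limit or range.

## Working session

There is one attempt and no reset: what is moved stays moved. The work goes in short steps, Python scripts to look and compute and a tool call to move; the robot and the scene stay as the last step left them, time stands still between calls to the robot, and variables do not carry over. Pictures are saved under pics/ and viewed, and the job is handed in when it is done.

Besides the shell and the picture viewer there is one more tool, called after "Request:" by a JSON object that holds its "fn" and its "kwargs", one argument or row to a line. servo_tool: Moves the arm, as the interface text tells. Its arguments: {"type":"object","properties":{"claw":{"type":"array"},"offset":{"type":"array"},"dr":{"type":"array"},"newtons":{"type":"number"}},"required":["claw","offset","dr"]}

```bash
ls; mkdir -p pics; cat > h.py <<'E'
import numpy as np, cv2
from station import ctrl
def grab(n,name):
    d=ctrl.get_image(n); cv2.imwrite(f'pics/{name}.png',d['image'][:,:,::-1]); 
    np.savez(f'pics/{name}.npz',**d); return d
def pts(d):
    K=np.array(d['camera_matrix']);T=np.array(d['world_to_cam']);z=d['z_map']
    v,u=np.mgrid[:z.shape[0],:z.shape[1]]
    P=np.stack([(u-K[0,2])/K[0,0]*z,(v-K[1,2])/K[1,1]*z,z],-1)
    return (P-T[:3,3])@T[:3,:3]
def ray(d,u,v,h):
    K=np.array(d['camera_matrix']);T=np.array(d['world_to_cam'])
    r=T[:3,:3].T@np.linalg.inv(K)@[u,v,1]; c=-T[:3,:3].T@T[:3,3]
    return c+r*(h-c[2])/r[2]
E
python3 - <<'E'
from h import *
for n in ('scene','side'): grab(n,n+'0')
o=ctrl.get_obs(); print(o)
E
```

```text
pics
{'t': 0.1, 'joint_positions': array([ 1.14409497,  0.32176046, -0.07009814,  1.45157174,  0.02258876,
        1.37081397, -0.05688643]), 'qvel': array([-0.00147011, -0.00173871,  0.00078661, -0.00114084,  0.00062824,
        0.00172218,  0.00046994]), 'effort': array([-6.02317286e-04, -4.92572486e+01, -4.05899137e-01, -3.13400352e+01,
       -6.40489510e-02,  3.95426864e-02,  7.92841070e-05]), 'position': array([ 0.27708057, -0.58741993,  0.22155407]), 'orientation': array([[ 9.04387682e-01,  4.26710956e-01, -8.25090900e-04],
       [ 4.26711746e-01, -9.04386337e-01,  1.56195232e-03],
       [-7.96987683e-05, -1.76468642e-03, -9.99998440e-01]]), 'wrist_force': array([0.5662305 , 0.05329309, 0.08607565]), 'moment': array([ 0.00388219, -0.00550492,  0.00577034]), 'opening': 1.0000256230032358}
```

View pics/scene0.png

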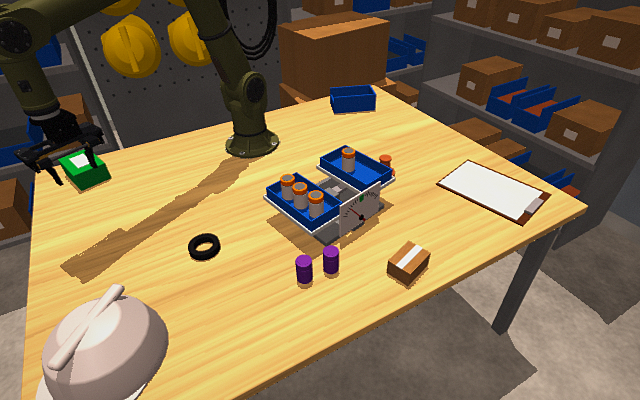

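View pics/side0.png

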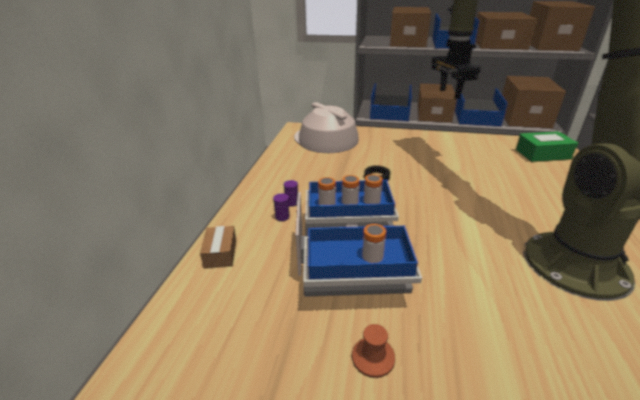

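Scene picture: three jars in the near (-y) bin at (287,187), (300,196) and (316,203), and one in the far bin at (348,160). Things that could be mistaken for jars are the purple look-alikes at (304,270) and (331,260), and the terracotta flange at (386,163), seen at (374,350) in side. The gasket is at (204,246). I'll use the orange-lidded ones inside the blue bins.

```bash
python3 - <<'E'
from h import *
for n in ('scene','side'):
    d=dict(np.load(f'pics/{n}0.npz')); im=d['image']; P=pts(d)
    hsv=cv2.cvtColor(im,cv2.COLOR_RGB2HSV)
    m=cv2.inRange(hsv,(3,120,80),(18,255,255))
    m[(P[...,2]<.1)|(P[...,2]>.2)|(abs(P[...,0]-.65)>.35)]=0
    k,l,s,c=cv2.connectedComponentsWithStats(m)
    for i in range(1,k):
        if s[i,4]<20: continue
        q=P[l==i]; print(n,c[i].round(1),s[i],q.mean(0).round(4),np.percentile(q[:,2],[50,98]).round(4),q.min(0).round(3),q.max(0).round(3))
    b=cv2.inRange(hsv,(100,120,40),(125,255,255)); b[(P[...,2]<.06)|(P[...,2]>.2)|(P[...,0]<.4)|(P[...,0]>1)]=0
    k,l,s,c=cv2.connectedComponentsWithStats(b)
    for i in range(1,k):
        if s[i,4]<100: continue
        q=P[l==i]; print(n,'bin',s[i],np.percentile(q,1,0).round(3),np.percentile(q,99,0).round(3)); 
        top=q[q[:,2]>np.percentile(q[:,2],97)-.004]; print(cv2.minAreaRect(top[:,:2].astype(np.float32)*1000),np.percentile(q[:,2],97))
    s0=im[130:260,240:420] if n=='scene' else im[160:310,270:440]
    cv2.imwrite(f'pics/{n}0c.png',cv2.resize(s0,None,fx=4,fy=4,interpolation=cv2.INTER_CUBIC)[:,:,::-1])
E
```

```text
scene [348.  153.2] [342 147  13  12  91] [0.4844 0.1628 0.1595] [0.1621 0.1674] [0.394 0.145 0.12 ] [0.503 0.208 0.168]
scene [293.8 185. ] [280 174  27  21 218] [ 0.5373 -0.058   0.1512] [0.1537 0.1574] [ 0.481 -0.084  0.125] [ 0.579 -0.028  0.158]
scene [315.5 197.6] [308 190  16  14 121] [ 0.621  -0.0313  0.1505] [0.1534 0.1572] [ 0.559 -0.049  0.109] [0.637 0.023 0.158]
scene bin [ 320  148   72   44 1544] [0.402 0.096 0.093] [0.62  0.251 0.133]
((507.94915771484375, 175.50860595703125), (214.39540100097656, 125.75435638427734), 12.295783042907715) 0.13213387272894941
scene bin [ 266  172   77   60 1427] [ 0.445 -0.119  0.083] [0.671 0.036 0.123]
((556.360595703125, -39.225799560546875), (216.52272033691406, 124.01432800292969), 13.352167129516602) 0.12215319590647003
side [350.7 182.2] [343 175  17  13 127] [ 0.5541 -0.0371  0.1507] [0.1528 0.1564] [ 0.535 -0.069  0.14 ] [ 0.575 -0.025  0.157]
side [373.5 181.9] [365 175  18  13 122] [ 0.4976 -0.0485  0.1506] [0.1525 0.1562] [ 0.478 -0.079  0.14 ] [ 0.52  -0.038  0.157]
side [326.5 184.5] [318 177  18  13 125] [ 0.6123 -0.0168  0.1499] [0.1513 0.1561] [ 0.593 -0.079  0.117] [ 0.648 -0.004  0.157]
side [374.3 234.3] [364 224  22  19 213] [0.4788 0.1768 0.161 ] [0.1634 0.166 ] [0.458 0.116 0.125] [0.504 0.19  0.167]
side bin [ 309  180   85   36 1409] [ 0.447 -0.117  0.084] [0.664 0.041 0.121]
((555.8749389648438, -36.36780548095703), (208.66238403320312, 120.10668182373047), 13.225536346435547) 0.12081515409383307
side bin [ 309  226  105   52 4197] [0.403 0.099 0.093] [0.615 0.255 0.132]
((507.51287841796875, 176.52801513671875), (207.28334045410156, 122.1777114868164), 12.293973922729492) 0.1308473417092674
```

View pics/scene0c.png

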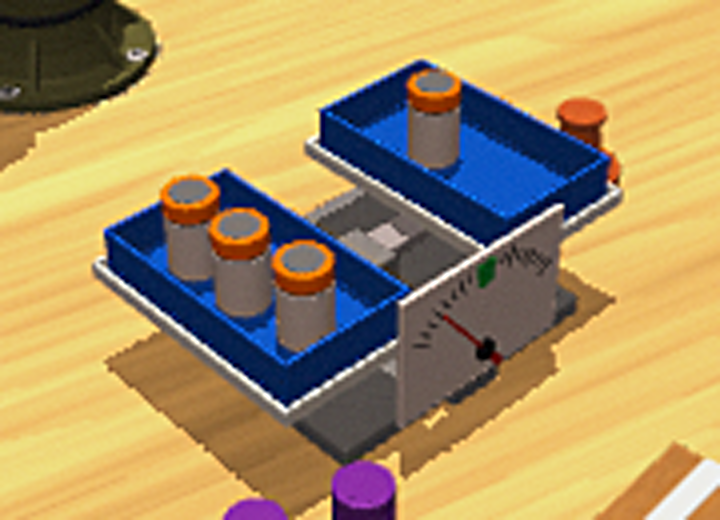

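```bash
cat >> h.py <<'E'
def jars(d,approx,ztop=None):
    P=pts(d); out=[]
    for a in approx:
        near=np.hypot(P[...,0]-a[0],P[...,1]-a[1])<.035
        z=P[...,2][near&(P[...,2]>.135)]; zt=np.percentile(z,95) if ztop is None else ztop
        q=P[near&(abs(P[...,2]-zt)<.003)][:,:2]
        c,r=cv2.minEnclosingCircle((q*1000).astype(np.float32))
        out.append((round(zt,4),len(q),np.round(q.mean(0)*1000,1),np.round(c,1),round(r,1)))
    return out
E
python3 - <<'E'
from h import *
for n in ('scene','side'):
    d=dict(np.load(f'pics/{n}0.npz'))
    for r in jars(d,[(.49,-.055),(.55,-.045),(.61,-.03),(.475,.165)]): print(n,*r)
    print(pts(d)[200,320] if n=='side' else '')
E
```

```text
scene 0.1574 89 [501.5 -61.8] [500.4 -61.6] 22.6
scene 0.1572 105 [555.5 -48.8] [549.8 -53.6] 30.0
scene 0.1573 107 [614.4 -28.3] [606.3 -31.5] 30.7
scene 0.1673 71 [480.4 165.9] [480.5 166.5] 21.4

side 0.1563 112 [497.7 -59. ] [500.  -60.6] 22.9
side 0.156 123 [554.  -46.3] [545.9 -46.5] 29.3
side 0.1559 123 [612.6 -25.2] [614.3 -26.2] 22.1
side 0.1661 231 [478.4 169. ] [478.7 168.4] 22.2
[ 0.62901645 -0.01314968  0.1039624 ]
```

Request:
{"fn": "servo_tool", "kwargs": {
  "claw": [-1,-1,-1,-1,-1,-1],
  "offset": [
    [15,38,5],
    [30,76,10],
    [45,114,15],
    [60,152,20],
    [75,190,25],
    [90,228,30]
  ],
  "dr": [
    [0,0,-0.1],
    [0,0,-0.2],
    [0,0,-0.215],
    [0,0,-0.215],
    [0,0,-0.215],
    [0,0,-0.215]
  ],
  "newtons": 20
}}

```text
t: 0.6
position: [0.3675, -0.3578, 0.2524]
orientation: [[0.975, 0.224, -0.001], [0.224, -0.975, 0.0], [-0.001, -0.0, -1.0]]
wrist_force: [1.1, -0.3, 0.3]
opening: 1.0
```

```bash
python3 - <<'E'
from h import *
for n in ('scene','side'):
    d=grab(n,n+'1'); im=d['image']
    for r in jars(d,[(.49,-.055),(.55,-.045),(.61,-.03),(.475,.165)]): print(n,*r)
    s0=im[130:260,240:420] if n=='scene' else im[160:310,270:440]
    cv2.imwrite(f'pics/{n}1c.png',cv2.resize(s0,None,fx=4,fy=4,interpolation=cv2.INTER_CUBIC)[:,:,::-1])
E
```

```text
scene 0.1577 80 [501.6 -60.6] [500.6 -62.6] 22.7
scene 0.1573 102 [555.7 -49.2] [547.4 -51.6] 30.2
scene 0.1575 96 [615.7 -28.2] [614.  -27.5] 21.7
scene 0.1673 69 [479.9 167.1] [482.4 166.9] 22.6
side 0.1561 115 [498.4 -59. ] [499.  -60.8] 22.3
side 0.1561 117 [554.2 -46.4] [546.2 -49.4] 29.2
side 0.1564 115 [612.5 -25.7] [612.9 -27.3] 22.0
side 0.166 233 [478.5 169.2] [478.9 167.3] 22.1
```

View pics/scene1c.png

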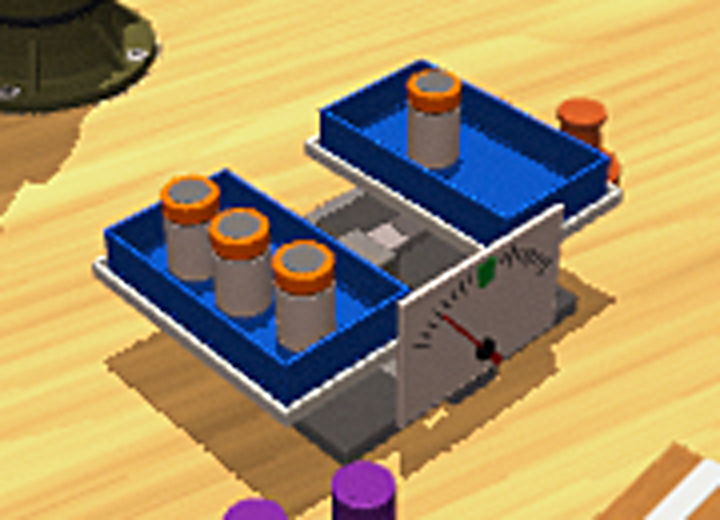

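Both pictures give the jar tops: about (500,-60.5), (555,-47.5) and (614,-27) mm at z 157, and (479,168) mm at z 167. The bin height difference is about 10 mm. That means roughly 520–540 g, so the lone jar is about 180 g and its partner must be the 270 g one. I'll test the three by lifting, starting with jar (500,-60).

Request:
{"fn": "servo_tool", "kwargs": {
  "claw": [-1,-1,-1,-1,-1,-1,-1,-1,-1,-1,-1,-1],
  "offset": [
    [16,37,-4],
    [32,74,-8],
    [48,111,-12],
    [65,148,-16],
    [81,185,-20],
    [98,222,-24],
    [115,259,-30],
    [132,297,-40],
    [132.5,297,-60],
    [132.5,297,-95],
    [132.5,297,-126],
    [132.5,297,-126]
  ],
  "dr": [
    [0,0,0],
    [0,0,0],
    [0,0,0],
    [0,0,0],
    [0,0,0],
    [0,0,0],
    [0,0,0],
    [0,0,0],
    [0,0,0],
    [0,0,0],
    [0,0,0],
    [0,0,0]
  ]
}}

```text
t: 1.7
position: [0.496, -0.0626, 0.1211]
orientation: [[0.974, 0.225, -0.009], [0.225, -0.974, 0.002], [-0.008, -0.004, -1.0]]
wrist_force: [-1.3, 0.3, -0.8]
opening: 0.998
```

```bash
cat >> h.py <<'E'
YAW=.224; MID=np.array([532.,69.])/1000
def pointer(d,show=True):
    K=np.array(d['camera_matrix']);T=np.array(d['world_to_cam']);R=T[:3,:3]
    n=np.array([np.cos(YAW),np.sin(YAW),0]); e=np.array([-np.sin(YAW),np.cos(YAW),0])
    p0=np.r_[MID,0]+n*.132; c=-R.T@T[:3,3]
    hsv=cv2.cvtColor(d['image'],cv2.COLOR_RGB2HSV)
    def proj(m):
        v,u=np.nonzero(m); r=np.stack([(u-K[0,2])/K[0,0],(v-K[1,2])/K[1,1],np.ones(len(u))],-1)@R
        t=((p0-c)@n)/(r@n); X=c+r*t[:,None]-p0
        return np.stack([X@e,X[:,2]],-1)*1000,u,v
    h,s,v=[hsv[...,i].astype(int) for i in range(3)]
    roi=np.zeros(h.shape,bool); roi[175:245,338:385]=1
    red,_,_=proj(roi&((h<8)|(h>172))&(s>110)&(v>50)); grn,_,_=proj(roi&(h>45)&(h<85)&(s>100))
    blk,_,_=proj(roi&(v<40))
    ok=(abs(red[:,0])<80)&(red[:,1]>0)&(red[:,1]<135); red=red[ok]
    vx,vy,x,y=cv2.fitLine(red.astype(np.float32),cv2.DIST_HUBER,0,.01,.01).ravel()
    if vy<0: vx,vy=-vx,-vy
    return np.arctan2(-vx,vy), len(red), grn.mean(0) if len(grn) else None, red.min(0),red.max(0)
E
python3 - <<'E'
from h import *
for n in ('scene0','scene1'): print(pointer(dict(np.load(f'pics/{n}.npz'))))
d=grab('scene','scene2');grab('side','side2')
print(pointer(d))
a=d['image'][100:260,220:440]; b=np.load('pics/side2.npz')['image'][130:290,270:490]
cv2.imwrite('pics/c2.png',cv2.resize(np.vstack([a,b]),None,fx=1.8*1.0,fy=1.8)[:,:,::-1])
E
```

```text
(np.float32(0.6711495), 25, array([ -1.76878063, 123.11364227]), array([-47.74554861,  26.72748457]), array([ 20.99690324, 109.0565637 ]))
(np.float32(0.660819), 26, array([ -1.81709845, 120.48453164]), array([-47.74554861,  26.72748457]), array([ 20.99690324, 109.0565637 ]))
(np.float32(0.9374939), 28, array([ -2.49214951, 126.47005398]), array([-59.52495065,  32.44033093]), array([25.09042548, 97.25129556]))
```

View pics/c2.png

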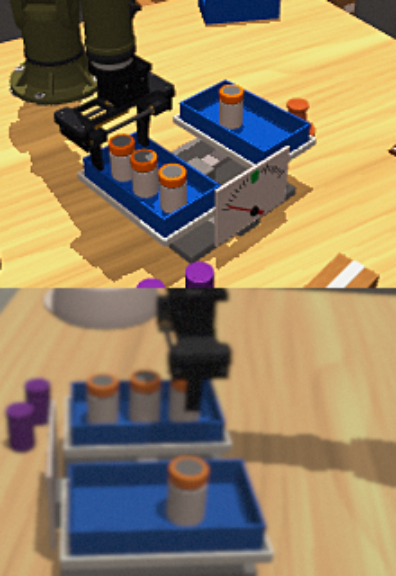

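The starting pointer reads 0.67 rad, which is about 540 g and matches the heights. It now reads 0.94, so a fingertip must be touching the -y bin wall. The pads straddle the jar correctly. I'll raise a little, then grip.

Request:
{"fn": "servo_tool", "kwargs": {
  "claw": [-1,-1,0.3,1,1,1],
  "offset": [
    [2,1,8],
    [2,1,8],
    [2,1,8],
    [2,1,8],
    [2,1,8],
    [2,1,8]
  ],
  "dr": [
    [0,0,0],
    [0,0,0],
    [0,0,0],
    [0,0,0],
    [0,0,0],
    [0,0,0]
  ],
  "newtons": 20
}}

```text
t: 2.3
position: [0.5019, -0.062, 0.1349]
orientation: [[0.975, 0.224, 0.0], [0.224, -0.975, -0.0], [0.0, 0.0, -1.0]]
wrist_force: [0.5, -0.2, -0.5]
opening: 0.781
```

Request:
{"fn": "servo_tool", "kwargs": {
  "claw": [1,1,1,1,1,1],
  "offset": [
    [0,0,0],
    [0,0,0],
    [0,0,0],
    [0,0,0],
    [0,0,0],
    [0,0,0]
  ],
  "dr": [
    [0,0,0],
    [0,0,0],
    [0,0,0],
    [0,0,0],
    [0,0,0],
    [0,0,0]
  ]
}}

```text
t: 2.8
position: [0.5017, -0.0615, 0.1345]
orientation: [[0.975, 0.224, -0.0], [0.224, -0.975, 0.0], [-0.0, -0.0, -1.0]]
wrist_force: [-0.3, 1.0, -0.7]
opening: 0.499
```

Request:
{"fn": "servo_tool", "kwargs": {
  "claw": [1,1,1,1,1,1,1,1,1,1],
  "offset": [
    [0,0,0],
    [0,0,0],
    [0,0,8],
    [0,0,20],
    [0,0,25],
    [0,0,25],
    [0,0,25],
    [0,0,25],
    [0,0,25],
    [0,0,25]
  ],
  "dr": [
    [0,0,0],
    [0,0,0],
    [0,0,0],
    [0,0,0],
    [0,0,0],
    [0,0,0],
    [0,0,0],
    [0,0,0],
    [0,0,0],
    [0,0,0]
  ]
}}

```text
t: 3.63
position: [0.5015, -0.0619, 0.1592]
orientation: [[0.975, 0.224, -0.001], [0.224, -0.975, 0.0], [-0.001, -0.0, -1.0]]
wrist_force: [0.4, -0.1, -3.1]
opening: 0.502
```

```bash
cat > look.py <<'E'
import sys
from h import *
k=sys.argv[1]
d=grab('scene','scene'+k);s=grab('side','side'+k)
print(pointer(d), ctrl.get_obs()['wrist_force'])
a=d['image'][100:260,220:440]; b=s['image'][130:290,270:490]
cv2.imwrite(f'pics/c{k}.png',cv2.resize(np.hstack([a,b]),None,fx=1.8,fy=1.8)[:,:,::-1])
E
python3 look.py 3
```

```text
(np.float32(0.33606252), 36, array([ -1.34564256, 122.70052247]), array([-23.69658008,  19.61753906]), array([ 12.47970468, 121.21536345])) [ 0.60895446  1.00274842 -2.28419342]
```

View pics/c3.png

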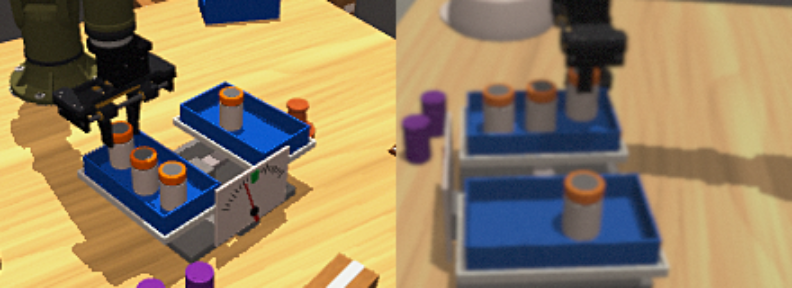

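Lifting took the pointer from 0.67 to 0.336, so this jar weighs about 267 g and is the one wanted. The wrist force change of about 2.6 N agrees. I'll carry it to the other bin, at (552,186), 75 mm from the jar standing there.

Request:
{"fn": "servo_tool", "kwargs": {
  "claw": [1,1,1,1,1,1,1,1,1,1,1,1],
  "offset": [
    [0,0,25],
    [0,0,56],
    [4,20,60],
    [11,55,60],
    [18,90,60],
    [25,125,60],
    [32,160,60],
    [39,195,60],
    [46,228,60],
    [50,248,60],
    [50.5,248,60],
    [50.5,248,50]
  ],
  "dr": [
    [0,0,0],
    [0,0,0],
    [0,0,0],
    [0,0,0],
    [0,0,0],
    [0,0,0],
    [0,0,0],
    [0,0,0],
    [0,0,0],
    [0,0,0],
    [0,0,0],
    [0,0,0]
  ]
}}

```text
t: 4.73
position: [0.5531, 0.1883, 0.2108]
orientation: [[0.974, 0.227, 0.003], [0.227, -0.974, 0.001], [0.003, -0.001, -1.0]]
wrist_force: [0.4, -0.1, -2.4]
opening: 0.5
```

```bash
python3 look.py 4; python3 -c "
from h import *
print(ctrl.get_obs()['position'])
d=dict(np.load('pics/side4.npz'));print(jars(d,[(.552,.186),(.478,.168)]))"
```

```text
(np.float32(0.33423954), 37, array([ -2.15086334, 123.34917154]), array([-23.69658008,  19.61753906]), array([ 12.47970468, 121.21536345])) [-0.25463116 -1.00593726 -3.66815328]
[0.55145401 0.1841175  0.20727825]
[(np.float64(0.5255), 34, array([547.1, 216.3]), array([546.8, 208.4]), 25.4), (np.float64(0.5709), 121, array([472.4, 185.4]), array([468.6, 176.8]), 32.2)]
```

View pics/c4.png

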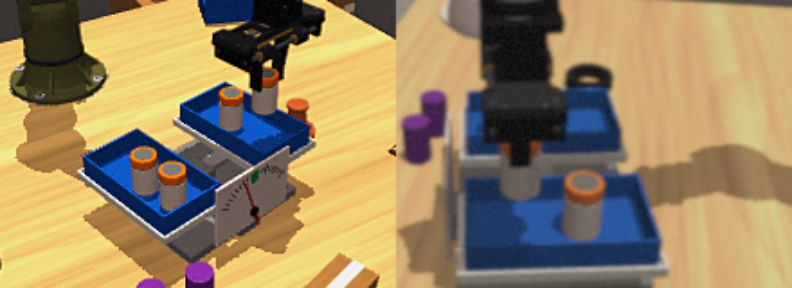

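The jar hangs upright above the free half of the far bin. I'll lower it now.

Request:
{"fn": "servo_tool", "kwargs": {
  "claw": [1,1,1,1,1,1,1,1],
  "offset": [
    [0,0,-25],
    [0,0,-48],
    [0,0,-56],
    [0,0,-60],
    [0,0,-63],
    [0,0,-65],
    [0,0,-66],
    [0,0,-66]
  ],
  "dr": [
    [0,0,0],
    [0,0,0],
    [0,0,0],
    [0,0,0],
    [0,0,0],
    [0,0,0],
    [0,0,0],
    [0,0,0]
  ]
}}

```text
t: 5.5
position: [0.5528, 0.1862, 0.1444]
orientation: [[0.975, 0.224, 0.001], [0.224, -0.975, 0.0], [0.001, 0.0, -1.0]]
wrist_force: [0.2, -0.3, -2.9]
opening: 0.501
```

```bash
python3 look.py 5
```

```text
(np.float32(0.33423954), 37, array([ -2.17501128, 120.66765074]), array([-23.69658008,  19.61753906]), array([ 12.47970468, 121.21536345])) [-0.2484461  -0.32995467 -2.53318066]
```

View pics/c5.png

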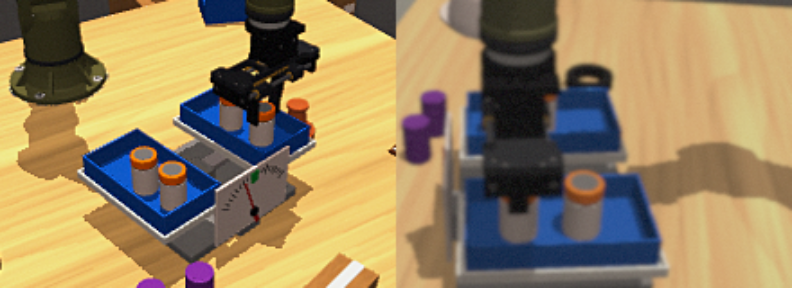

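Not in contact yet: the pointer is unchanged at 0.334. I'll go down a few millimetres more.

Request:
{"fn": "servo_tool", "kwargs": {
  "claw": [1,1,1,1,1,1,1,1],
  "offset": [
    [0,0,-1],
    [0,0,-2],
    [0,0,-2.5],
    [0,0,-3],
    [0,0,-3.5],
    [0,0,-3.5],
    [0,0,-3.5],
    [0,0,-3.5]
  ],
  "dr": [
    [0,0,0],
    [0,0,0],
    [0,0,0],
    [0,0,0],
    [0,0,0],
    [0,0,0],
    [0,0,0],
    [0,0,0]
  ]
}}

```text
t: 6.27
position: [0.5525, 0.1863, 0.1403]
orientation: [[0.975, 0.224, 0.001], [0.224, -0.975, 0.0], [0.001, -0.0, -1.0]]
wrist_force: [0.6, 1.0, -0.9]
opening: 0.499
```

```bash
python3 look.py 6
```

```text
(np.float32(0.03849466), 34, array([ -2.57248917, 120.29305993]), array([-2.31302064, 21.19661972]), array([  7.79097467, 114.24520447])) [0.24132245 0.85554844 0.2427118 ]
```

The pointer reads 0.04 and the wrist force is near zero, so the jar is standing. I'll release it, rise and back away.

Request:
{"fn": "servo_tool", "kwargs": {
  "claw": [-0.6,-0.6,-0.6,-0.6,-0.6,-0.6,-0.6,-0.6,-0.6],
  "offset": [
    [0,0,0],
    [0,0,0],
    [0,0,0],
    [0,0,0],
    [0,0,0],
    [0,0,0],
    [0,0,5],
    [0,0,20],
    [0,0,45]
  ],
  "dr": [
    [0,0,0],
    [0,0,0],
    [0,0,0],
    [0,0,0],
    [0,0,0],
    [0,0,0],
    [0,0,0],
    [0,0,0],
    [0,0,0]
  ]
}}

```text
t: 7.12
position: [0.5506, 0.1853, 0.1834]
orientation: [[0.975, 0.224, -0.005], [0.224, -0.975, -0.001], [-0.005, 0.0, -1.0]]
wrist_force: [0.3, -0.0, -0.2]
opening: 0.797
```

Request:
{"fn": "servo_tool", "kwargs": {
  "claw": [-0.6,-0.6,-0.6,-0.6,-0.6,-0.6,-0.6,-0.6,-0.6,-0.6],
  "offset": [
    [0,0,35],
    [0,0,70],
    [-5,-30,90],
    [-12,-65,95],
    [-20,-100,95],
    [-28,-135,95],
    [-36,-170,95],
    [-44,-205,95],
    [-52,-240,95],
    [-60,-275,95]
  ],
  "dr": [
    [0,0,0],
    [0,0,0],
    [0,0,0],
    [0,0,0],
    [0,0,0],
    [0,0,0],
    [0,0,0],
    [0,0,0],
    [0,0,0],
    [0,0,0]
  ]
}}

```text
t: 7.95
position: [0.4916, -0.0904, 0.2808]
orientation: [[0.975, 0.224, 0.001], [0.224, -0.975, -0.001], [0.001, 0.001, -1.0]]
wrist_force: [0.4, -0.6, 0.3]
opening: 0.8
```

```bash
python3 look.py 7;  python3 -c "
from h import *
for n in ('scene','side'):
    d=dict(np.load(f'pics/{n}7.npz'))
    for r in jars(d,[(.552,.186),(.478,.168),(.555,-.047),(.614,-.027)]): print(n,*r)"
```

```text
(np.float32(-0.015638545), 37, array([ -3.54508276, 123.35498314]), array([-2.06569201, 21.19661972]), array([  7.2229426 , 121.99393529])) [-0.50970257  0.67182711 -0.04281703]
scene 0.1625 67 [550.8 185.6] [550.7 185.2] 21.7
scene 0.1618 71 [479.9 167.1] [479.  168.1] 21.9
scene 0.6359 29 [534.9 -63.1] [529.6 -60.4] 11.6
scene 0.1626 98 [615.2 -28.4] [614.5 -28.2] 21.8
side 0.161 232 [548.9 188.2] [549.7 187.3] 22.1
side 0.1608 236 [478.3 169.2] [478.7 167.4] 22.3
side 0.1616 114 [554.9 -46.3] [555.3 -47.7] 22.2
side 0.161 123 [612.9 -26.1] [613.2 -27.5] 22.7
```

View pics/c7.png

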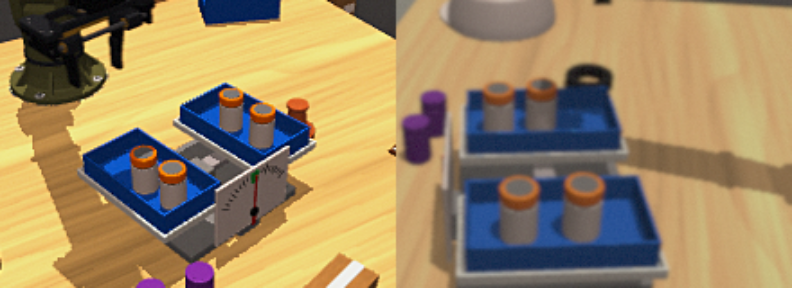

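The balance is level with the pointer in the green, at about -0.016 rad. All four lids are at z ≈ 161–162 mm, and the bins are on their plates. The gripper is clear, so I'm handing in.

```bash
python3 - <<'E'
from h import *
print(ctrl.get_obs()['t'], ctrl.hand_in())
E
```

```text
the job is handed in; nothing more can be done
8.05 None
```

The balance is level and the job is handed in, at about 8 s of the 61 s allowed.

- **Which jar to move:** The pointer started at 0.67 rad, about 540 g too heavy on the -y side. That made the lone jar about 180 g, so it needed the 270 g jar beside it. The first jar I lifted, at the -x end of the three, brought the pointer to 0.336. That puts it at about 267 g, and the wrist force of about 2.6 N agreed. I moved it to the other bin.
- **Last checks:** The pointer reads about -0.016 rad, inside the ±0.12 green mark. All four lid tops are at the same height, 161–162 mm, so the jars are standing upright two to a bin. The bins look to be on their plates and the gripper was clear. The flange, gasket and purple jars looked unmoved in the last picture; I didn't measure their positions.
- **What went wrong:** On the first approach an open fingertip lightly pressed the rim of the -y bin, and the pointer rose to 0.94. I raised the gripper straight away. The measured wrist force stayed near 1 N, and the later pictures show the bin still in place.
- **Check that disagreed:** In the last scene picture the arm hid one of the two jars left in the -y bin, so that reading was invalid. The side view showed it standing correctly.

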